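# Set out the last sample cell and open the reagent bottle

### The job

Get the water-test kit ready for dosing: lower the sample cell that stands out on the bench into the empty pocket of the case's cell row, fully down, its rim tab pointing the same way as the tabs of the two cells already there, and let go of it. Then push the wide safety cap of the tall reagent bottle down, twist it anticlockwise while it is down until it is free, and lift it off while the bottle stays in its pocket. Finish while holding the cap, level and still, a few centimetres straight above the bottle's open mouth, and leave the other things on the bench and in the case where they are.

Things in the scene. Friction and masses are not known exactly. Their poses are not given: they have to be found in the camera images.
- kit: Open grey case, fixed on the bench. Dark insert 200 x 250 mm, top 48 mm above the bench, pockets 30 mm deep. Origin: on the bench under the insert's centre; x away from the case's handle towards its lid (folded flat, 34 mm high), y along the cell row, z up. Cell pockets at x -55, y -75 (empty), 0, 75 mm. Bottle pockets 54 mm square at x 45, y -45 and 45 mm; the tall bottle is in either.
- pocket (a point): Centre of the empty cell pocket's floor, 18 mm above the bench, 30 mm below the insert's top. Pocket 28 mm square, sides along its x and y; axes as the case's. The neighbouring cells, 75 mm high like the loose one, have their tabs to -x (the case's handle side).
- cell: Loose clear plastic sample cell with a white rim, upright on the bench: 24 mm square, 75 mm high, open top, 2 mm walls, 35 g. Origin: centre of its underside; z up. On its -x side a flat tab, 14 mm wide, 3 mm thick, sticks out 12 mm, level with the rim. Its +y and -y faces are plain from bottom to rim.
- cell_tab (a point): Point on the loose cell's tab, 19 mm from the cell's axis towards the cell's -x, 73.5 mm above its underside.
- bottle: Tall brown reagent bottle, body 52 mm square, 70 mm high, 0.25 kg, loose in its pocket with 1 mm of play, which keeps it from turning. Origin: centre of its underside; z up. Round collar 49 mm wide, top at 83 mm; neck 33 mm wide with three bayonet lugs; mouth at 102 mm. The other bottle is lower (82 mm) with a narrow 28 mm cap.
- mouth (a point): Centre of the reagent bottle's mouth, 102 mm above the bottle's underside.
- cap: White ribbed round safety cap on the tall bottle, 50 mm wide, 24 mm high, 35 g. Origin: centre of its lower edge; z up. Locked, a spring inside holds it up 7 mm above the bottle's collar: 3 N starts it down, 10 N brings it onto the collar. Pushed over 5 mm down it turns anticlockwise (from above), free to lift after about 45 deg, stopped at 80: turn 60. Else it turns 10 deg and stays locked.
- cell_b: Sample cell in the middle pocket of the row, tab to the case's -x; leave it. Origin: centre of its underside.
- cell_c: Sample cell in the last pocket (+y), tab to the case's -x; leave it. Origin: centre of its underside.
- bottle_b: The lower brown bottle in the other bottle pocket, 52 mm square, 82 mm high, narrow screw cap; leave it. Origin: centre of its underside.
- sample: Small white round jar, 46 mm wide, 85 mm high, on the bench; leave it. Origin: centre of its underside.
- marker: Marker pen lying on the bench along its x, 140 mm long, 15 mm thick; leave it. Origin: under its middle.
- brush: Cell brush lying on the bench along its x, 200 mm long, 20 mm thick; leave it. Origin: on the bench, 75 mm from the bristle end.
- timer: Flat white timer, 55 x 65 x 16 mm, on the bench; leave it. Origin: centre of its underside.
- small_cap: Small blue screw cap, 32 mm wide, 14 mm high, on the bench; leave it. Origin: centre of its underside.
There are look-alikes about, which are no part of the job. What is shaped like the cap but brown or yellow is not meant. What is shaped like the cell but black is not meant.

How it is judged:
By the outcome, as a careful person would: the job done as asked, in the order asked, and still so for the second after the job is handed in, while the arm keeps its last pose, push and grip.
It also fails if it takes over 48 s, if anything falls off the work surface, if the arm or the gripper's body presses on something with over 40 N, if the wrist force passes 120 N, or if a joint passes its speed limit or range.

### The arm

A 7-joint arm with a two-finger parallel gripper is mounted at the origin on the work surface. World frame = base frame: x ahead of the robot, y to its left, z up, the work surface at z = 0. Lengths are in m, angles in rad, forces in N, time in s.
With the tool pointing down it reaches from about 0.4 to 0.925 m from the base axis. Payload 5.6 kg.
Tool frame: the origin (TCP) lies midway between the tips of the shut fingers; the grasp point (between the pads) lies 19 mm behind it; z points along the fingers, y is the line along which they close (so a half turn about z gives the same grasp; the last joint's range is limited). The gripper opens to 85 mm and grips with 20 to 120 N. Pads are 22 mm wide; open, the fingers measure 114 mm over their backs; the gripper's body (76 mm by 85 mm) begins 54 mm behind the grasp point. The pads swing forward as they close: fully open they stand 13 mm farther back than shut.
Start: joints at [1.249, 0.468, -0.012, 1.603, 0.006, 1.071, -0.056], TCP at [0.179, -0.625, 0.231] pointing down, gripper open.
Joint ranges: [-2.53, 2.53], [-0.31, 2.02], [-1.57, 1.55], [0.28, 2.44], [-1.29, 4.43], [0.15, 1.84], [-2.92, 2.92]. Speed limits (rad/s): [2.57, 2.57, 3.14, 3.14, 3.14, 3.14, 3.14].

### API

Orientations are given as a rotation vector (axis times angle).
In Python, from station import r gives the robot as it stands.
- The arm moves only by the tool jog_arm, never from a script. Its argument "steps" is a list that holds one entry, the list of rows, each a list of 6 numbers: the shift along the tool's x, y, z as a fraction of full scale, then the turn, a rotation vector about the tool's x, y, z as a fraction of full scale. In form: [[[x, y, z, rx, ry, rz], ...]]. A call has 1 to 8 rows; each row is the pose to reach, as a shift and turn from the pose commanded when the call began, along the tool's axes at that moment, turning the shorter way round; what a row does not reach only later rows make up. Full scale, the value 1, is 0.2 m for a shift and pi rad for a turn. A row lasts 1/12 s, in which the tool goes at most 41.7 mm and 7.16 degrees, less where a joint would pass 70% of its speed; a pose out of reach is approached as far as the arm can. A call with a number of a shift or a turn outside -1 to 1 is refused whole. A call with a gripper value outside its range is refused whole. "jaw" is the closure, from 0 (fully open) to 1 (shut), set as the call begins (left out, the last holds). The fingers move at their own pace and stop on an object; "force" is the grip in N (left out, the last holds). Time passes only in rows, so rows that repeat a pose let the fingers close. It gives the time, the measured TCP pose, the force, the opening and the grip force at its end, in the units of the state.
- r.get_state(): the state, without advancing time (a new reading comes with each control period).
- r.snapshot(name): name is "scene" or "top" or "wrist"; returns the picture (400x640x3 uint8, blue, green, red); there is no depth.
- r.camera_info(name): a dict with "mtx" (3x3 intrinsics, pixels), "k1" (the pictures are not rectified: a ray, as slopes to the right and down, at radius r is drawn at 1 + k1 r^2 times it, then the intrinsics apply), "origin" and "attitude" of the camera in the world. Camera axes: x right, y up, looking along -z (the intrinsics and any distortion apply to the point x, -y, -z); pixel columns grow to the right and rows downward; lengths in m; the calibration is good to about 2 mm. A picture is of the moment at which its call begins: read the wrist's pose just before it. camera_info takes no time and is no camera call; for the wrist camera it gives the pose at the moment of the call.
- r.job_done(): hands the job in; it is judged then, once.
The state is a dict: "time": time; "qpos": joint angles; "qvel": joint speeds; "tau": joint torques, N m; "position": TCP position; "orientation": TCP orientation; "contact_force": force on the tool from outside, world axes, zero at the start; "ft_torque": the same for the moment, N m; "opening": finger opening in m; "grip_force": force on a finger pad.
Only numpy, scipy, OpenCV 4.12 (cv2) and the standard library are available. Lean on these libraries where they do the work, as an engineer would, in place of code of your own. Each camera call takes 0.05 s, during which the arm holds its last target. There are 200 camera calls.

## Working session

There is one attempt and no reset: what is moved stays moved. The work goes in short steps, Python scripts to look and compute and a tool call to move; the robot and the scene stay as the last step left them, time stands still between calls to the robot, and variables do not carry over. Pictures are saved under pics/ and viewed, at most 13 in all, crops included, and the job is handed in when it is done.

Besides the shell and the picture viewer there is one more tool, called by a JSON object that holds its "api" and its "payload", one argument or row to a line. jog_arm: Moves the arm, as the interface text tells. Its arguments: {"type":"object","properties":{"steps":{"type":"array"},"jaw":{"type":"number"},"force":{"type":"number"}},"required":["steps"]}

```bash
mkdir -p pics; ls; python3 - <<'E'
from station import r
import cv2
print(r.get_state())
for n in ("scene","top"):
    i=r.camera_info(n);print(n,i)
    cv2.imwrite(f"pics/{n}0.png",r.snapshot(n))
print(r.camera_info("wrist"))
E
```

```text
pics
{'time': 0.0, 'qpos': array([ 1.24899861,  0.46836434, -0.01159739,  1.60366122,  0.00600127,
        1.07142669, -0.05629587]), 'qvel': array([-1.56388807e-03,  8.86640712e-04, -1.18911206e-03, -3.29649035e-03,
       -1.18655479e-04,  1.15058315e-04, -9.97416681e-05]), 'tau': array([-1.50884844e-03, -5.32394564e+01,  2.07408989e-02, -2.51307875e+01,
        1.14152371e-02,  7.77771726e-03,  1.47793969e-05]), 'position': array([ 0.17864815, -0.62435941,  0.23033111]), 'orientation': array([-3.10936470e+00, -4.36170160e-01,  5.99951406e-04]), 'contact_force': array([ 0.10044183,  1.15863416, -0.35647805]), 'ft_torque': array([-0.01132127, -0.02554688, -0.0079139 ]), 'grip_force': 0.0, 'opening': 0.0856669251682736}
scene {'mtx': array([[400.75942401,   0.        , 322.89069675],
       [  0.        , 400.75942401, 201.05190169],
       [  0.        ,   0.        ,   1.        ]]), 'k1': -0.064975273570397, 'origin': array([ 1.02331185, -0.25622135,  0.92211452]), 'attitude': array([0.49883404, 0.31120112, 1.14462074])}
top {'mtx': array([[386.35155784,   0.        , 325.5288873 ],
       [  0.        , 386.35155784, 200.38407111],
       [  0.        ,   0.        ,   1.        ]]), 'k1': -0.056098171025237946, 'origin': array([ 0.39745537, -0.02902918,  1.11883742]), 'attitude': array([ 0.12266495, -0.12978396, -1.55504769])}
{'mtx': array([[305.14310418,   0.        , 317.63231223],
       [  0.        , 305.14310418, 199.36881566],
       [  0.        ,   0.        ,   1.        ]]), 'k1': 0.011862308480988633, 'origin': array([ 0.2448646 , -0.60448523,  0.37417087]), 'attitude': array([-0.23387971,  0.1778843 , -1.28289174])}
```

View pics/top0.png

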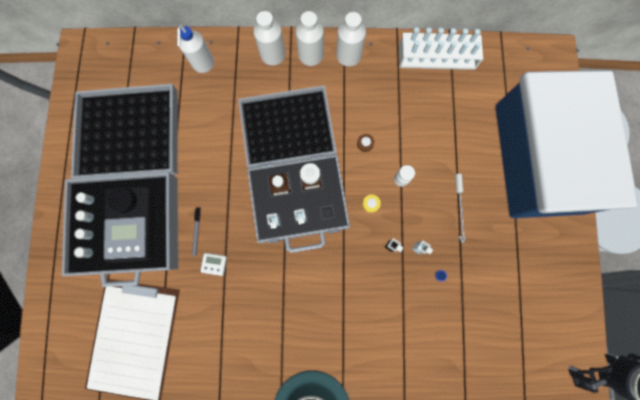

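View pics/scene0.png

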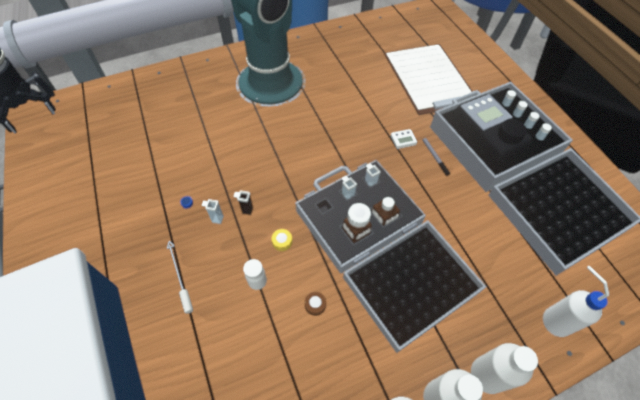

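```bash
cat > h.py <<'E'
import numpy as np, cv2
from scipy.spatial.transform import Rotation as R
from station import r
def und(i,p):
    p=np.atleast_2d(p).astype(float); K=i["mtx"]
    q=np.c_[(p[:,0]-K[0,2])/K[0,0],(p[:,1]-K[1,2])/K[1,1]]; u=q.copy()
    for _ in range(20): u=q/(1+i["k1"]*(u**2).sum(1,keepdims=True))
    return u
def ray(i,p):
    u=und(i,p); return R.from_rotvec(i["attitude"]).apply(np.c_[u[:,0],-u[:,1],-np.ones(len(u))])
def at(i,p,z):
    d=ray(i,p); o=np.array(i["origin"]); z=np.broadcast_to(z,len(d)); return o+d*((z-o[2])/d[:,2])[:,None]
def proj(i,P):
    c=R.from_rotvec(i["attitude"]).inv().apply(np.atleast_2d(P)-i["origin"])
    u=np.c_[c[:,0]/-c[:,2],-c[:,1]/-c[:,2]]; u=u*(1+i["k1"]*(u**2).sum(1,keepdims=True))
    return u@np.diag([i["mtx"][0,0],i["mtx"][1,1]])+i["mtx"][:2,2]
E
python3 - <<'E'
import cv2
a=cv2.imread("pics/top0.png")[150:290,235:450]
cv2.imwrite("pics/topc.png",cv2.resize(a,None,fx=3.7,fy=3.7,interpolation=cv2.INTER_CUBIC))
b=cv2.imread("pics/scene0.png")[150:290,180:440]
cv2.imwrite("pics/scenec.png",cv2.resize(b,None,fx=3,fy=3,interpolation=cv2.INTER_CUBIC))
E
```

```text
(no output)
```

View pics/topc.png

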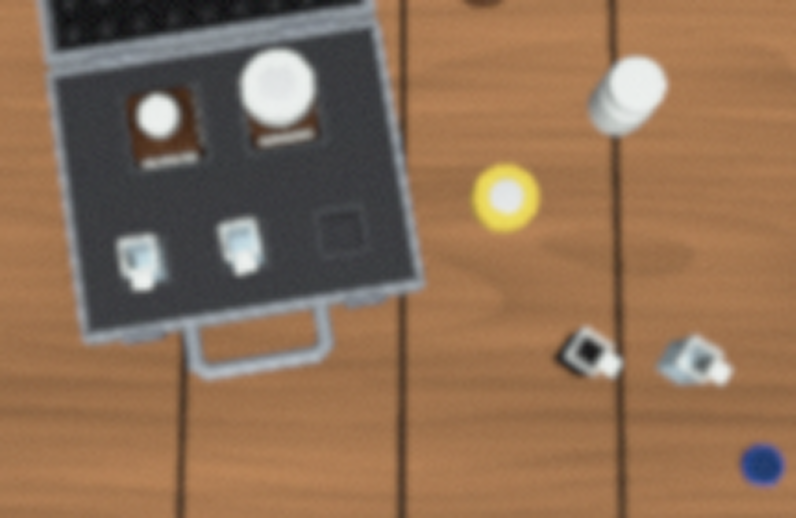

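View pics/scenec.png

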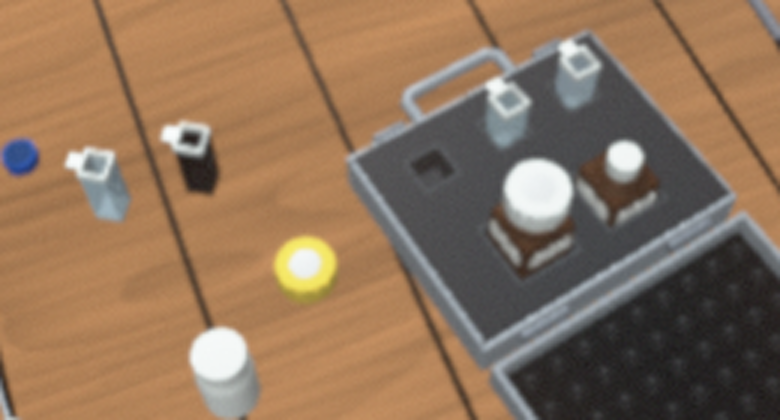

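```bash
python3 - <<'E'
from h import *
np.set_printoptions(precision=4,suppress=True)
names="pocket cellb cellc cap cell tab bcap btab".split()
z=np.array([.048,.093,.093,.132,.075,.075,.100,.075])
T=np.array([(342,231),(241,239),(138,252),(278,87),(701,360),(724,374),(158,115),(609,366)])/3.7+(235,150)
S=np.array([(433,169),(508,100),(581,63),(539,182),(97,163),(74,160),(625,158),(172,134)])/3+(180,150)
it,is_=r.camera_info("top"),r.camera_info("scene")
for n,a,b in zip(names,at(it,T,z),at(is_,S,z)): print(n,a,b)
w=r.camera_info("wrist"); s=r.get_state()
Rt=R.from_rotvec(s["orientation"]);print("tool",Rt.as_matrix())
print("cam in tool",Rt.inv().apply(w["origin"]-s["position"]),(Rt.inv()*R.from_rotvec(w["attitude"])).as_matrix())
E
```

```text
pocket [ 0.5374 -0.0386  0.048 ] [ 0.5451 -0.0355  0.048 ]
cellb [0.5247 0.0347 0.093 ] [0.5316 0.0375 0.093 ]
cellc [0.5144 0.1089 0.093 ] [0.5204 0.1115 0.093 ]
cap [0.6285 0.0085 0.132 ] [0.6325 0.0137 0.132 ]
cell [ 0.442  -0.3014  0.075 ] [ 0.4495 -0.2965  0.075 ]
tab [ 0.432 -0.318  0.075] [ 0.4394 -0.3134  0.075 ]
bcap [0.614  0.0968 0.1   ] [0.6229 0.0988 0.1   ]
btab [ 0.4371 -0.2338  0.075 ] [ 0.4456 -0.231   0.075 ]
tool [[ 0.9614  0.2751 -0.0006]
 [ 0.2751 -0.9614  0.0015]
 [-0.0001 -0.0016 -1.    ]]
cam in tool [ 0.0691 -0.0012 -0.1438] [[ 0.0005  0.9628  0.2704]
 [ 1.     -0.0003 -0.0005]
 [-0.0004  0.2704 -0.9627]]
```

The two cameras agree on the layout to about 7 mm. The loose cell is near (0.446, -0.299) at yaw about 59°, and the empty pocket is near (0.541, -0.037) with the case at yaw about 8°. The cap is near (0.630, 0.011). Next I'll move over the cell and refine this with the wrist camera.

{"api": "jog_arm", "payload": {
  "steps": [
    [[0.865, -0.6, 0.05, 0, 0, -0.12], [0.865, -0.6, 0.05, 0, 0, -0.12], [0.865, -0.6, 0.05, 0, 0, -0.12], [0.865, -0.6, 0.05, 0, 0, -0.12], [0.865, -0.6, 0.05, 0, 0, -0.12], [0.865, -0.6, 0.05, 0, 0, -0.12], [0.865, -0.6, 0.05, 0, 0, -0.12]]
  ],
  "jaw": 0,
  "force": 40
}}

```text
time: 0.68
position: [0.3144, -0.4593, 0.2211]
orientation: [-2.97, -1.02, -0.001]
contact_force: [-1.6, -0.5, -0.3]
opening: 0.0855
grip_force: 0.0
```

```bash
cat >> h.py <<'E'
def goto(x,y,z,yawdeg):
    "jog numbers to a tool-down pose, tool x at yaw"
    s=r.get_state(); Rt=R.from_rotvec(s["orientation"])
    c,n=np.cos(np.radians(yawdeg)),np.sin(np.radians(yawdeg))
    T=R.from_matrix([[c,n,0],[n,-c,0],[0,0,-1]])
    d=Rt.inv().apply(np.array([x,y,z])-s["position"])/.2; w=(Rt.inv()*T).as_rotvec()/np.pi
    print("t",round(s["time"],2),"p",s["position"].round(4),"yaw",np.degrees(np.arctan2(*Rt.as_matrix()[[1,0],[0,0]])).round(2),"jog",np.r_[d,w].round(3), "F",s["contact_force"].round(1),"op",round(s["opening"],4),"q7",s["qpos"][6].round(2))
E
python3 -c "
from h import *
goto(.446,-.299,.20,59)"
```

```text
t 0.68 p [ 0.3144 -0.4593  0.2211] yaw 37.92 jog [ 1.011 -0.228  0.107 -0.    -0.    -0.117] F [-1.6 -0.5 -0.3] op 0.0855 q7 -0.06
```

{"api": "jog_arm", "payload": {
  "steps": [
    [[1, -0.23, 0.1, 0, 0, -0.117], [1, -0.23, 0.1, 0, 0, -0.117], [1, -0.23, 0.1, 0, 0, -0.117], [1, -0.23, 0.1, 0, 0, -0.117], [1, -0.23, 0.1, 0, 0, -0.117], [1, -0.23, 0.1, 0, 0, -0.117], [1, -0.23, 0.1, 0, 0, -0.117], [1, -0.23, 0.1, 0, 0, -0.117]]
  ]
}}

```text
time: 1.35
position: [0.4417, -0.3053, 0.201]
orientation: [2.741, 1.535, -0.002]
contact_force: [-0.6, -0.3, -0.7]
opening: 0.0856
grip_force: 0.0
```

```bash
python3 - <<'E'
from h import *
goto(.446,-.299,.20,59)
import json
i=r.camera_info("wrist"); im=r.snapshot("wrist"); cv2.imwrite("pics/w1.png",im)
import pickle; pickle.dump(i,open("w1.pkl","wb"))
print(proj(i,[[.446,-.299,.075],[.446,-.299,0]]))
E
```

```text
t 1.35 p [ 0.4417 -0.3053  0.201 ] yaw 58.51 jog [ 0.038  0.002  0.005 -0.     0.    -0.003] F [-0.6 -0.3 -0.7] op 0.0856 q7 -0.12
[[318.55718677 184.6691839 ]
 [318.42708336 169.88837148]]
```

View pics/w1.png

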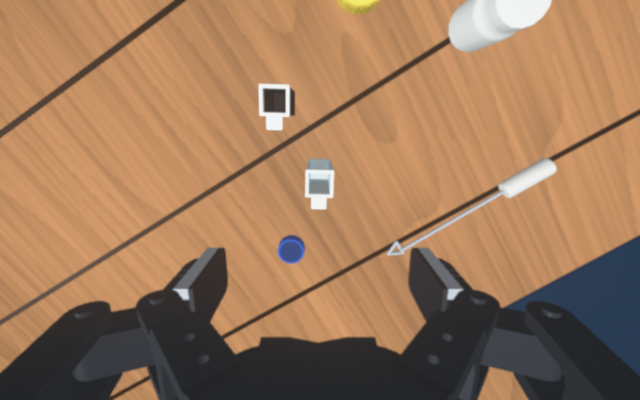

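```bash
python3 - <<'E'
from h import *
import pickle
i=pickle.load(open("w1.pkl","rb"))
im=cv2.imread("pics/w1.png")[155:220,290:350]
g=im.min(2)
m=(g>200).astype(np.uint8); ys,xs=np.nonzero(m); print(xs.min()+290,xs.max()+290,ys.min()+155,ys.max()+155)
for y in range(165,212,2):
    x=np.nonzero(g[y-155]>190)[0]; print(y,(x.min()+290,x.max()+290,len(x)) if len(x) else None,end="; ")
P=at(i,[(319.5,183.8),(318.8,203.5)],.075);print(P); d=P[0]-P[1];print(np.degrees(np.arctan2(d[1],d[0])),np.hypot(*d[:2]))
goto(*P[0,:2],.08,59)
E
```

```text
305 333 170 208
165 None; 167 None; 169 None; 171 (np.int64(306), np.int64(333), 28); 173 (np.int64(305), np.int64(333), 29); 175 (np.int64(305), np.int64(333), 29); 177 (np.int64(305), np.int64(333), 29); 179 (np.int64(305), np.int64(333), 9); 181 (np.int64(305), np.int64(333), 8); 183 (np.int64(305), np.int64(333), 8); 185 (np.int64(305), np.int64(333), 8); 187 (np.int64(305), np.int64(333), 8); 189 (np.int64(305), np.int64(332), 7); 191 (np.int64(305), np.int64(332), 7); 193 (np.int64(305), np.int64(332), 7); 195 (np.int64(305), np.int64(332), 28); 197 (np.int64(310), np.int64(332), 23); 199 (np.int64(311), np.int64(326), 16); 201 (np.int64(311), np.int64(326), 16); 203 (np.int64(311), np.int64(326), 16); 205 (np.int64(311), np.int64(325), 15); 207 (np.int64(311), np.int64(325), 15); 209 None; 211 None; [[ 0.44714834 -0.29875698  0.075     ]
 [ 0.43691804 -0.31430103  0.075     ]]
56.64915432207254 0.018608502482631514
t 1.4 p [ 0.4413 -0.3058  0.201 ] yaw 58.44 jog [ 0.046  0.007  0.605 -0.     0.    -0.003] F [-0.5 -0.5  0.3] op 0.0855 q7 -0.12
```

The wrist view shows the loose cell's rim at (319, 183) and its tab at (319, 203). That puts it at (0.447, -0.2985), yaw about 57.5°. The tab distance comes out at 18.6 mm against 19 mm given, so I'll descend and grip.

{"api": "jog_arm", "payload": {
  "steps": [
    [[0.046, 0.007, 0.1, 0, 0, 0.005], [0.046, 0.007, 0.3, 0, 0, 0.005], [0.046, 0.007, 0.5, 0, 0, 0.005], [0.046, 0.007, 0.65, 0, 0, 0.005], [0.046, 0.007, 0.75, 0, 0, 0.005], [0.046, 0.007, 0.8, 0, 0, 0.005], [0.046, 0.007, 0.8, 0, 0, 0.005], [0.046, 0.007, 0.8, 0, 0, 0.005]]
  ]
}}

```text
time: 2.07
position: [0.4483, -0.2977, 0.0416]
orientation: [2.752, 1.514, -0.0]
contact_force: [-0.3, 0.1, 1.0]
opening: 0.0857
grip_force: 0.0
```

```bash
python3 -c "
from h import *
goto(.447,-.2985,.040,57.5)"
```

```text
t 2.07 p [ 0.4483 -0.2977  0.0416] yaw 57.62 jog [-0.007 -0.004  0.008  0.     0.     0.001] F [-0.3  0.1  1. ] op 0.0857 q7 -0.25
```

{"api": "jog_arm", "payload": {
  "steps": [
    [[-0.007, -0.004, 0.008, 0, 0, 0], [-0.007, -0.004, 0.008, 0, 0, 0], [-0.007, -0.004, 0.008, 0, 0, 0], [-0.007, -0.004, 0.008, 0, 0, 0], [-0.007, -0.004, 0.008, 0, 0, 0], [-0.007, -0.004, 0.008, 0, 0, 0], [-0.007, -0.004, 0.008, 0, 0, 0], [-0.007, -0.004, 0.008, 0, 0, 0]]
  ],
  "jaw": 1,
  "force": 30
}}

```text
time: 2.73
position: [0.4475, -0.2974, 0.0403]
orientation: [2.75, 1.516, 0.0]
contact_force: [-1.6, 0.9, 5.7]
opening: 0.0237
grip_force: 34.4
```

```bash
python3 -c "
from h import *
goto(.447,-.2985,.040,57.5)"
```

```text
t 2.73 p [ 0.4475 -0.2974  0.0403] yaw 57.74 jog [-0.006  0.001  0.002  0.     0.     0.001] F [-1.6  0.9  5.7] op 0.0237 q7 -0.25
```

{"api": "jog_arm", "payload": {
  "steps": [
    [[0, 0, -0.1, 0, 0, 0], [0, 0, -0.3, 0, 0, 0], [0, 0, -0.5, 0, 0, 0], [0, 0, -0.7, 0, 0, 0.04], [0, 0, -0.8, 0, 0, 0.08], [0, 0, -0.8, 0, 0, 0.12], [0, 0, -0.8, 0, 0, 0.16], [0, 0, -0.8, 0, 0, 0.2]]
  ]
}}

```text
time: 3.4
position: [0.4472, -0.2972, 0.2003]
orientation: [3.085, 0.588, 0.001]
contact_force: [0.1, 0.4, 0.3]
opening: 0.0234
grip_force: 33.5
```

```bash
python3 -c "
from h import *
goto(.47,-.05,.20,8.2)"
```

```text
t 3.4 p [ 0.4472 -0.2972  0.2003] yaw 21.57 jog [ 5.600e-01 -1.108e+00  1.000e-03  0.000e+00 -0.000e+00  7.400e-02] F [0.1 0.4 0.3] op 0.0234 q7 -0.74
```

{"api": "jog_arm", "payload": {
  "steps": [
    [[0.1, -0.2, 0, 0, 0, 0.02], [0.2, -0.4, 0, 0, 0, 0.04], [0.3, -0.6, 0, 0, 0, 0.074], [0.4, -0.8, 0, 0, 0, 0.074], [0.5, -0.95, 0, 0, 0, 0.074], [0.5, -1, 0, 0, 0, 0.074], [0.5, -1, 0, 0, 0, 0.074], [0.5, -1, 0, 0, 0, 0.074]]
  ]
}}

```text
time: 4.07
position: [0.4652, -0.0735, 0.1996]
orientation: [3.132, 0.24, -0.0]
contact_force: [0.1, -0.8, -0.4]
opening: 0.024
grip_force: 33.5
```

```bash
python3 - <<'E'
from h import *
import pickle
goto(.541,-.037,.20,8.2)
i=r.camera_info("wrist"); im=r.snapshot("wrist"); cv2.imwrite("pics/w2.png",im)
pickle.dump((i,r.get_state()),open("w2.pkl","wb"))
print(proj(i,[[.541,-.037,.048],[.528,.036,.093],[.6305,.011,.132]]))
E
```

```text
t 4.07 p [ 0.4652 -0.0735  0.1996] yaw 8.76 jog [ 0.403 -0.123 -0.002  0.     0.     0.003] F [ 0.1 -0.8 -0.4] op 0.024 q7 -1.41
[[292.16447328 100.46639906]
 [192.33638486 100.19980482]
 [216.51764649 -84.61764064]]
```

View pics/w2.png

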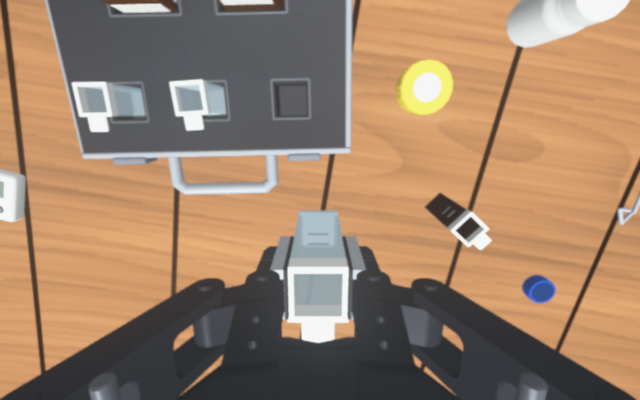

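```bash
python3 - <<'E'
from h import *
import pickle
i,s=pickle.load(open("w2.pkl","rb")); np.set_printoptions(precision=4,suppress=True)
a=at(i,[(291.5,98.5),(273,79),(310,79),(273,118),(310,118)],.048);print("pocket",a)
e=at(i,[(86,155),(348,150),(353,10)],.05); 
d=e[0]-e[1];print("yaw y",np.degrees(np.arctan2(-d[0],d[1])),"x",np.degrees(np.arctan2(*(e[2]-e[1])[[1,0]])))
cb=at(i,[(189.5,98),(95,100),(192,122),(98,123)],.093);print("cells",cb); d=cb[1]-cb[0];print(np.hypot(*d[:2]),np.degrees(np.arctan2(-d[0],d[1])))
# held cell rim
zr=s["position"][2]-.0403+.075
h=at(i,[(319,291.5),(319,328)],zr); Rt=R.from_rotvec(s["orientation"])
print("held rim in tool",Rt.inv().apply(h-s["position"]))
im=cv2.imread("pics/w2.png")
cv2.imwrite("pics/w2c.png",np.vstack([cv2.resize(im[60:140,60:330],None,fx=2.9,fy=2.9,interpolation=2),cv2.resize(im[205:345,190:460],None,fx=2.9,fy=2.9,interpolation=2)[:360]]))
E
```

```text
pocket [[ 0.5426 -0.0362  0.048 ]
 [ 0.5566 -0.0175  0.048 ]
 [ 0.5617 -0.0505  0.048 ]
 [ 0.5228 -0.0213  0.048 ]
 [ 0.5281 -0.0555  0.048 ]]
yaw y 9.932234987531677 x 8.314039789330659
cells [[0.5293 0.0382 0.093 ]
 [0.5164 0.1101 0.093 ]
 [0.5114 0.0356 0.093 ]
 [0.4991 0.1086 0.093 ]]
0.07304246748106483 10.177424775708182
held rim in tool [[-0.0003 -0.002  -0.0347]
 [-0.0176 -0.002  -0.0347]]
```

View pics/w2c.png

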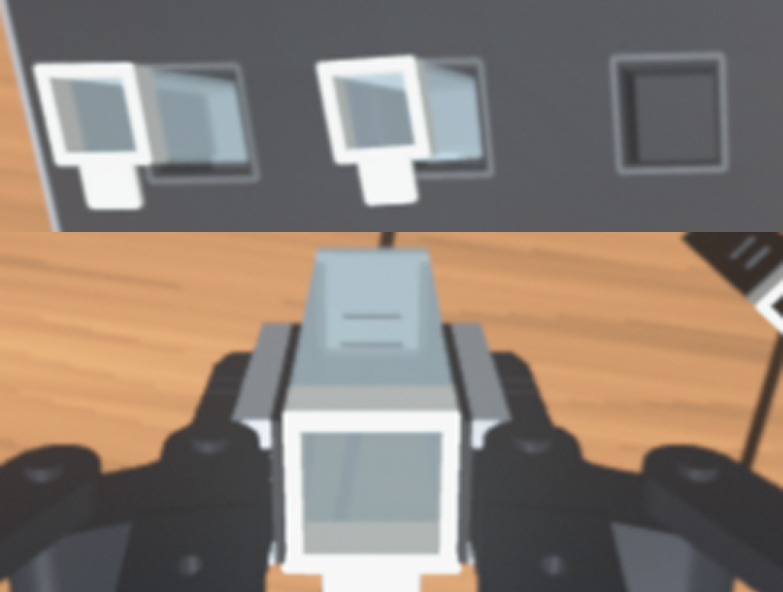

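```bash
python3 -c "
from h import *
goto(.543,-.0376,.12,9)"
```

```text
t 4.12 p [ 0.4652 -0.0749  0.1996] yaw 8.6 jog [ 0.413 -0.127  0.398  0.     0.    -0.002] F [ 0.3  0.4 -0. ] op 0.0236 q7 -1.41
```

{"api": "jog_arm", "payload": {
  "steps": [
    [[0.2, -0.07, 0, 0, 0, -0.002], [0.413, -0.127, 0, 0, 0, -0.002], [0.413, -0.127, 0.1, 0, 0, -0.002], [0.413, -0.127, 0.25, 0, 0, -0.002], [0.413, -0.127, 0.4, 0, 0, -0.002], [0.413, -0.127, 0.4, 0, 0, -0.002], [0.413, -0.127, 0.4, 0, 0, -0.002], [0.413, -0.127, 0.4, 0, 0, -0.002]]
  ]
}}

```text
time: 4.78
position: [0.544, -0.038, 0.1208]
orientation: [3.132, 0.242, 0.002]
contact_force: [0.2, -0.3, -0.8]
opening: 0.0239
grip_force: 33.5
```

```bash
python3 - <<'E'
from h import *
import pickle
goto(.543,-.0376,.095,9)
for n in("wrist","top","scene"): cv2.imwrite(f"pics/{n}3.png",r.snapshot(n))
i=r.camera_info("wrist")
pickle.dump((i,r.get_state()),open("w3.pkl","wb"))
E
```

```text
t 4.78 p [ 0.544  -0.038   0.1208] yaw 8.85 jog [-0.005 -0.003  0.129  0.    -0.    -0.001] F [ 0.2 -0.3 -0.8] op 0.0239 q7 -1.56
```

View pics/wrist3.png

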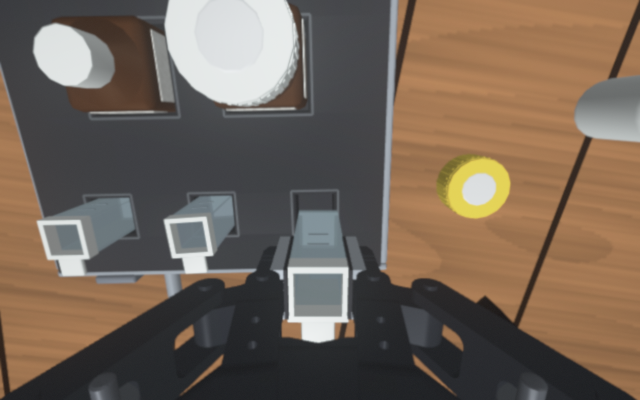

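```bash
python3 - <<'E'
from h import *
import pickle
i,s=pickle.load(open("w3.pkl","rb")); np.set_printoptions(precision=4,suppress=True)
Rt=R.from_rotvec(s["orientation"]); t=lambda p,z: Rt.inv().apply(at(i,p,z)-s["position"])
print("pocket far edge L,R",t([(293,193),(337,192)],.048))
print("cell bottom far edge",t([(300,212),(337,212)],.0805))
print("rim",t([(290,262),(348,262),(289,320),(349,320)],.1555))
print("cap top",at(i,[(233,37)],.132))
im=cv2.imread("pics/wrist3.png")[180:330,260:390]
cv2.imwrite("pics/w3c.png",cv2.resize(im,None,fx=4,fy=4,interpolation=2))
E
```

```text
pocket far edge L,R [[ 0.0128 -0.0193  0.0737]
 [ 0.0135  0.0131  0.0737]]
cell bottom far edge [[ 0.0087 -0.0124  0.0411]
 [ 0.0087  0.0112  0.0412]]
rim [[ 0.0123 -0.0122 -0.0338]
 [ 0.0123  0.0108 -0.0338]
 [-0.0145 -0.0132 -0.0339]
 [-0.0145  0.012  -0.0339]]
cap top [[0.6358 0.012  0.132 ]]
```

View pics/w3c.png

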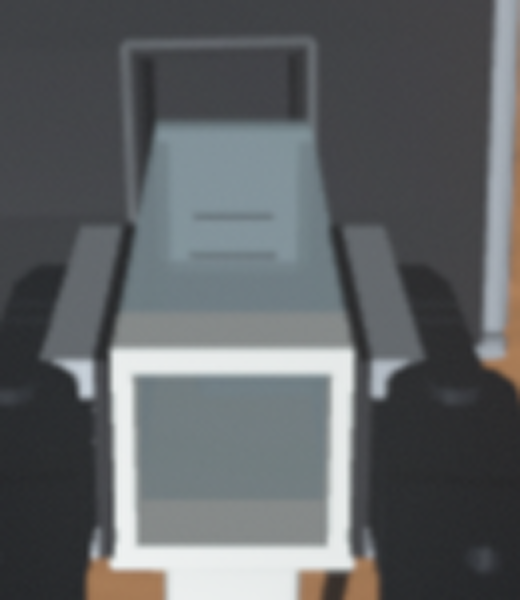

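{"api": "jog_arm", "payload": {
  "steps": [
    [[0, -0.011, 0.0, 0, 0, -0.001], [0, -0.011, 0.05, 0, 0, -0.001], [0, -0.011, 0.1, 0, 0, -0.001], [0, -0.011, 0.12, 0, 0, -0.001], [0, -0.011, 0.14, 0, 0, -0.001], [0, -0.011, 0.16, 0, 0, -0.001], [0, -0.011, 0.18, 0, 0, -0.001], [0, -0.011, 0.18, 0, 0, -0.001]]
  ]
}}

```text
time: 5.6
position: [0.5423, -0.0346, 0.0827]
orientation: [-3.131, -0.25, 0.002]
contact_force: [-0.1, 0.8, 0.8]
opening: 0.024
grip_force: 33.5
```

```bash
python3 -c "
from h import *
goto(.544,-.0358,.0583,9)"
```

```text
t 5.6 p [ 0.5423 -0.0346  0.0827] yaw 9.15 jog [ 0.008  0.007  0.122 -0.     0.     0.001] F [-0.1  0.8  0.8] op 0.024 q7 -1.58
```

{"api": "jog_arm", "payload": {
  "steps": [
    [[0, 0, 0.02, 0, 0, 0], [0, 0, 0.04, 0, 0, 0], [0, 0, 0.06, 0, 0, 0], [0, 0, 0.08, 0, 0, 0], [0, 0, 0.1, 0, 0, 0], [0, 0, 0.11, 0, 0, 0], [0, 0, 0.115, 0, 0, 0], [0, 0, 0.115, 0, 0, 0]]
  ]
}}

```text
time: 6.27
position: [0.5427, -0.0347, 0.0603]
orientation: [-3.132, -0.25, 0.001]
contact_force: [0.7, 0.1, 0.3]
opening: 0.0236
grip_force: 33.5
```

```bash
python3 -c "
from h import *
goto(.544,-.0358,.0583,9)"
```

```text
t 6.27 p [ 0.5427 -0.0347  0.0603] yaw 9.14 jog [ 0.006  0.007  0.01  -0.     0.     0.001] F [0.7 0.1 0.3] op 0.0236 q7 -1.6
```

{"api": "jog_arm", "payload": {
  "steps": [
    [[0, 0, 0.004, 0, 0, 0], [0, 0, 0.008, 0, 0, 0], [0, 0, 0.012, 0, 0, 0], [0, 0, 0.015, 0, 0, 0], [0, 0, 0.015, 0, 0, 0]]
  ]
}}

```text
time: 6.68
position: [0.5431, -0.0347, 0.0584]
orientation: [3.131, 0.25, 0.001]
contact_force: [-2.9, -0.6, 4.9]
opening: 0.0237
grip_force: 34.2
```

```bash
python3 -c "
from h import *
goto(.544,-.0358,.0583,9)"
```

```text
t 6.68 p [ 0.5431 -0.0347  0.0584] yaw 9.13 jog [ 0.004  0.006  0.     0.    -0.     0.001] F [-2.9 -0.6  4.9] op 0.0237 q7 -1.6
```

Contact comes at exactly the expected floor height, TCP 0.0584 and about 5 N. I'll release and back off.

{"api": "jog_arm", "payload": {
  "steps": [
    [[0, 0, 0, 0, 0, 0], [0, 0, 0, 0, 0, 0], [0, 0, 0, 0, 0, 0], [0, 0, 0, 0, 0, 0], [0, 0, 0, 0, 0, 0]]
  ],
  "jaw": 0.4
}}

```text
time: 7.1
position: [0.5428, -0.0347, 0.0576]
orientation: [-3.132, -0.25, 0.0]
contact_force: [0.7, -0.8, -0.3]
opening: 0.0514
grip_force: 0.0
```

{"api": "jog_arm", "payload": {
  "steps": [
    [[0, 0, -0.04, 0, 0, 0], [0, 0, -0.12, 0, 0, 0], [0, 0, -0.3, 0, 0, 0], [0, 0, -0.5, 0, 0, 0], [0, 0, -0.65, 0, 0, 0], [0, 0, -0.8, 0, 0, 0], [0, 0, -0.8, 0, 0, 0], [0, 0, -0.8, 0, 0, 0]]
  ]
}}

```text
time: 7.77
position: [0.544, -0.0347, 0.2201]
orientation: [3.131, 0.25, 0.007]
contact_force: [-0.1, -0.2, -0.1]
opening: 0.0511
grip_force: 0.0
```

```bash
python3 - <<'E'
from h import *
import pickle
goto(.6335,.011,.2,-16)
im=r.snapshot("wrist"); cv2.imwrite("pics/w4.png",im)
i=r.camera_info("wrist")
pickle.dump((i,r.get_state()),open("w4.pkl","wb"))
goto(.6335,.011,.2,-16)
print(proj(i,[[.634,.011,.132]]))
E
```

```text
t 7.77 p [ 0.544  -0.0347  0.2201] yaw 9.13 jog [ 0.478 -0.155  0.103  0.    -0.002  0.14 ] F [-0.1 -0.2 -0.1] op 0.0511 q7 -1.52
t 7.82 p [ 0.5428 -0.0348  0.2183] yaw 9.13 jog [ 0.484 -0.154  0.092  0.    -0.     0.14 ] F [ 0.2 -0.7 -0.9] op 0.0515 q7 -1.52
[[275.3705102   71.46248002]]
```

View pics/w4.png

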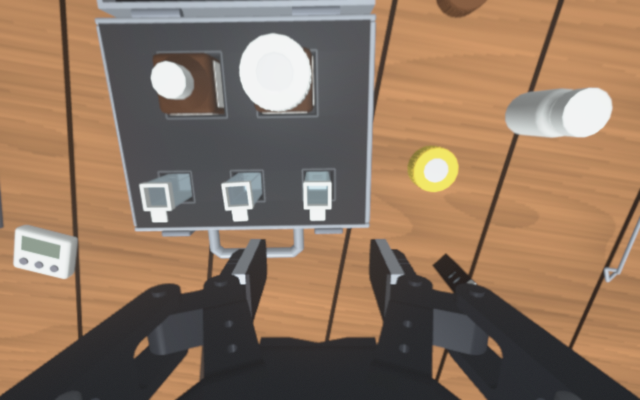

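The cell is seated with its rim at (317, 191) and its tab at (317, 212), lined up with its neighbours. The white cap's top is at (275, 71), which gives about (0.635, 0.011) and agrees with the case geometry.

{"api": "jog_arm", "payload": {
  "steps": [
    [[0.15, -0.05, 0, 0, 0, 0.035], [0.3, -0.1, 0, 0, 0, 0.07], [0.4, -0.13, 0.05, 0, 0, 0.105], [0.491, -0.153, 0.1, 0, 0, 0.14], [0.491, -0.153, 0.19, 0, 0, 0.173], [0.491, -0.153, 0.19, 0, 0, 0.173], [0.491, -0.153, 0.19, 0, 0, 0.173], [0.491, -0.153, 0.19, 0, 0, 0.173]]
  ],
  "jaw": 0
}}

```text
time: 8.48
position: [0.6343, 0.0108, 0.1793]
orientation: [3.084, -0.596, -0.002]
contact_force: [0.2, 0.4, 1.5]
opening: 0.0856
grip_force: 0.0
```

```bash
python3 - <<'E'
from h import *
i=r.camera_info("wrist"); im=r.snapshot("wrist"); cv2.imwrite("pics/w5.png",im)
goto(.635,.011,.103,-22)
print(proj(i,[[.635,.011,.132]]+[[.635+.025*np.cos(a),.011+.025*np.sin(a),.132] for a in np.arange(4)*np.pi/2-np.radians(22)]))
E
```

```text
t 8.53 p [0.6347 0.0108 0.1801] yaw -21.91 jog [ 0.001 -0.002  0.385  0.    -0.     0.001] F [-0.6  0.  -0.3] op 0.0856 q7 -2.11
[[318.84444572 219.61898183]
 [318.99454179 182.73987443]
 [281.0905656  219.54597649]
 [318.70442507 254.12223653]
 [356.57687369 219.69928908]]
```

View pics/w5.png

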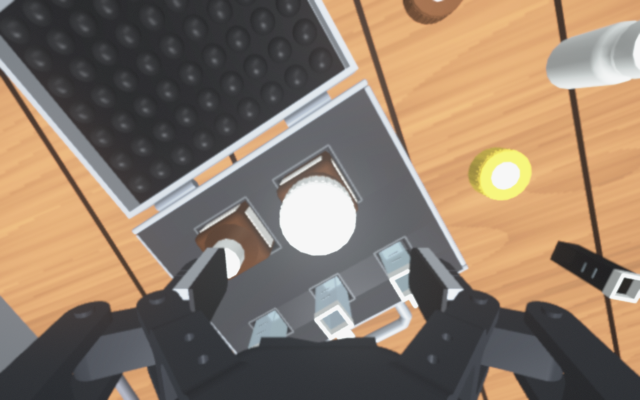

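The cap disc spans x 280–356 and y 180–255, which matches the predicted outline. I'll descend and grip.

{"api": "jog_arm", "payload": {
  "steps": [
    [[0, -0.002, 0.1, 0, 0, 0], [0, -0.002, 0.2, 0, 0, 0], [0, -0.002, 0.3, 0, 0, 0], [0, -0.002, 0.36, 0, 0, 0], [0, -0.002, 0.385, 0, 0, 0], [0, -0.002, 0.385, 0, 0, 0], [0, -0.002, 0.385, 0, 0, 0]]
  ]
}}

```text
time: 9.12
position: [0.6357, 0.0114, 0.1036]
orientation: [-3.084, 0.599, -0.002]
contact_force: [0.0, 0.7, -0.7]
opening: 0.0852
grip_force: 0.0
```

{"api": "jog_arm", "payload": {
  "steps": [
    [[0, 0, 0, 0, 0, 0], [0, 0, 0, 0, 0, 0], [0, 0, 0, 0, 0, 0], [0, 0, 0, 0, 0, 0], [0, 0, 0, 0, 0, 0], [0, 0, 0, 0, 0, 0], [0, 0, 0, 0, 0, 0]]
  ],
  "jaw": 1,
  "force": 70
}}

```text
time: 9.7
position: [0.6355, 0.0113, 0.1032]
orientation: [3.084, -0.6, 0.002]
contact_force: [-0.4, -1.4, 3.6]
opening: 0.0488
grip_force: 71.9
```

```bash
python3 -c "
from h import *
goto(.635,.011,.103,-22)"
```

```text
t 9.7 p [0.6355 0.0113 0.1032] yaw -22.01 jog [-0.002  0.002  0.001 -0.    -0.    -0.   ] F [-0.4 -1.4  3.6] op 0.0488 q7 -2.13
```

{"api": "jog_arm", "payload": {
  "steps": [
    [[0, 0, 0.01, 0, 0, 0], [0, 0, 0.02, 0, 0, 0], [0, 0, 0.03, 0, 0, 0], [0, 0, 0.035, 0, 0, 0], [0, 0, 0.035, 0, 0, 0], [0, 0, 0.035, 0, 0, 0]]
  ]
}}

```text
time: 10.2
position: [0.6358, 0.0112, 0.0969]
orientation: [3.084, -0.6, 0.002]
contact_force: [-2.8, -2.0, 11.3]
opening: 0.0487
grip_force: 72.8
```

```bash
python3 -c "
from h import *
goto(.635,.011,.103,-22)"
```

```text
t 10.2 p [0.6358 0.0112 0.0969] yaw -22.01 jog [-0.003  0.002 -0.03  -0.    -0.001 -0.   ] F [-2.8 -2.  11.3] op 0.0487 q7 -2.13
```

{"api": "jog_arm", "payload": {
  "steps": [
    [[0, 0, 0.005, 0, 0, 0], [0, 0, 0.006, 0, 0, -0.02], [0, 0, 0.006, 0, 0, -0.045], [0, 0, 0.006, 0, 0, -0.07], [0, 0, 0.006, 0, 0, -0.095], [0, 0, 0.006, 0, 0, -0.12], [0, 0, 0.006, 0, 0, -0.145], [0, 0, 0.006, 0, 0, -0.17]]
  ]
}}

```text
time: 10.87
position: [0.6372, 0.0117, 0.0969]
orientation: [3.132, 0.241, 0.008]
contact_force: [-0.8, -0.7, 13.5]
opening: 0.0485
grip_force: 73.2
```

```bash
python3 -c "
from h import *
goto(.6357,.0112,.0965,40);print(r.get_state()['ft_torque'])"
```

```text
t 10.87 p [0.6372 0.0117 0.0969] yaw 8.79 jog [-0.008  0.001  0.002  0.001 -0.001 -0.173] F [-0.8 -0.7 13.5] op 0.0485 q7 -1.68
[-0.13924919  0.19375946 -0.02455003]
```

{"api": "jog_arm", "payload": {
  "steps": [
    [[-0.003, 0, 0.001, 0, 0, -0.025], [-0.003, 0, 0.001, 0, 0, -0.05], [-0.003, 0, 0.001, 0, 0, -0.075], [-0.003, 0, 0.001, 0, 0, -0.1], [-0.003, 0, 0.001, 0, 0, -0.125], [-0.003, 0, 0.001, 0, 0, -0.15], [-0.003, 0, 0.001, 0, 0, -0.17], [-0.003, 0, 0.001, 0, 0, -0.17]]
  ]
}}

```text
time: 11.53
position: [0.6367, 0.0123, 0.0969]
orientation: [2.958, 1.058, 0.008]
contact_force: [-0.2, 0.4, 15.1]
opening: 0.0486
grip_force: 73.4
```

```bash
python3 -c "
from h import *
goto(.6357,.0112,.0965,40);print(r.get_state()['ft_torque'])"
```

```text
t 11.53 p [0.6367 0.0123 0.0969] yaw 39.35 jog [-0.007  0.001  0.002  0.001 -0.001 -0.004] F [-0.2  0.4 15.1] op 0.0486 q7 -1.23
[0.04902765 0.3102916  0.12896801]
```

Turned 61° with little torque. I'll lift slowly.

{"api": "jog_arm", "payload": {
  "steps": [
    [[0, 0, -0.02, 0, 0, 0], [0, 0, -0.04, 0, 0, 0], [0, 0, -0.06, 0, 0, 0], [0, 0, -0.08, 0, 0, 0], [0, 0, -0.1, 0, 0, 0], [0, 0, -0.12, 0, 0, 0], [0, 0, -0.12, 0, 0, 0]]
  ]
}}

```text
time: 12.12
position: [0.6345, 0.0115, 0.1187]
orientation: [2.96, 1.054, 0.0]
contact_force: [0.2, -0.1, 0.2]
opening: 0.0485
grip_force: 72.1
```

```bash
python3 -c "
from h import *
goto(.6357,.0112,.165,40);print(r.get_state()['ft_torque'])"
```

```text
t 12.12 p [0.6345 0.0115 0.1187] yaw 39.2 jog [ 0.004  0.005 -0.232  0.    -0.    -0.004] F [ 0.2 -0.1  0.2] op 0.0485 q7 -1.22
[ 0.02398922 -0.00548866  0.04624401]
```

{"api": "jog_arm", "payload": {
  "steps": [
    [[0.002, 0.001, -0.04, 0, 0, 0], [0.004, 0.002, -0.08, 0, 0, 0], [0.004, 0.002, -0.12, 0, 0, 0], [0.004, 0.002, -0.16, 0, 0, 0], [0.004, 0.002, -0.16, 0, 0, 0], [0.004, 0.002, -0.16, 0, 0, 0]]
  ]
}}

```text
time: 12.62
position: [0.6358, 0.0116, 0.1512]
orientation: [2.959, 1.054, 0.002]
contact_force: [-1.1, -0.6, -0.6]
opening: 0.0483
grip_force: 72.1
```

```bash
python3 - <<'E'
from h import *
goto(.6355,.0112,.151,40)
a=r.snapshot("scene"); b=r.snapshot("top")
i=r.camera_info("scene");print(proj(i,[[.6355,.0112,.12],[.6355,.0112,.155]])*3-np.array([250,130])*3)
A=cv2.resize(a[130:280,250:400],None,fx=3,fy=3,interpolation=2); B=cv2.resize(b[130:280,230:345],None,fx=3,fy=3,interpolation=2)
cv2.imwrite("pics/e.png",np.hstack([A,B]))
E
```

```text
t 12.62 p [0.6358 0.0116 0.1512] yaw 39.2 jog [-0.002  0.001  0.001  0.    -0.    -0.004] F [-1.1 -0.6 -0.6] op 0.0483 q7 -1.2
[[326.2483262  254.0665664 ]
 [330.57340126 230.69701632]]
```

View pics/e.png

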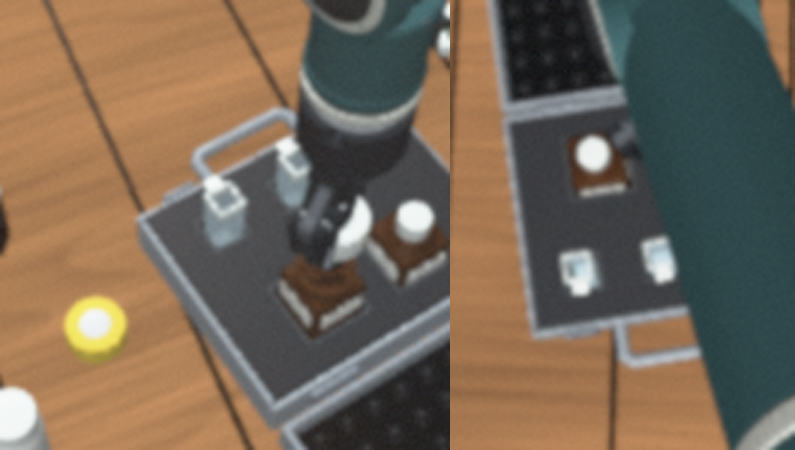

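The cap is held at about (345, 230) above the open bottle at (322, 285). The bottle is still in its pocket, and the placed cell at (224, 200) has its tab to the handle side. I'll let the arm settle, then hand in.

{"api": "jog_arm", "payload": {
  "steps": [
    [[0, 0, 0, 0, 0, 0], [0, 0, 0, 0, 0, 0], [0, 0, 0, 0, 0, 0], [0, 0, 0, 0, 0, 0]]
  ]
}}

```text
time: 13.05
position: [0.6352, 0.0116, 0.15]
orientation: [-2.959, -1.054, 0.001]
contact_force: [-0.8, 0.3, -0.9]
opening: 0.0483
grip_force: 72.1
```

```bash
python3 -c "
from h import *
goto(.6355,.0112,.151,40);print(r.job_done())"
```

```text
t 13.05 p [0.6352 0.0116 0.15  ] yaw 39.2 jog [-0.     0.003 -0.005 -0.     0.    -0.004] F [-0.8  0.3 -0.9] op 0.0483 q7 -1.2
the job is handed in; nothing more can be done
None
```

I handed the job in at 13 s: the sample cell is down in the empty pocket with its tab matching its neighbours, and the freed cap is held level about 3 cm above the bottle's mouth, with the bottle still in its pocket.

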